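# Load a warmed glass test slide into the slide reader

### The arm

A 7-joint arm with a two-finger parallel gripper is mounted at the origin on a cart in front of the work surface, level with it; the furniture and walls round the work are solid. World frame = base frame: x ahead of the robot, y to its left, z up, the work surface at z = 0. Lengths are in m, angles in rad, forces in N, time in s.
With the tool pointing down it reaches from about 0.4 to 0.85 m from the base axis. Payload 10.4 kg.
Tool frame: the origin (TCP) lies midway between the tips of the shut fingers; the grasp point (between the pads) lies 19 mm behind it; z points along the fingers, y is the direction in which the jaws open and shut (so a half turn about z gives the same grasp; the last joint's range is limited). The gripper opens to 85 mm and grips with 20 to 120 N. Pads are 22 mm wide; open, the fingers measure 114 mm over their backs; the gripper's body (76 mm by 85 mm) begins 54 mm behind the grasp point. The pads swing forward as they close: fully open they stand 13 mm farther back than shut.
Start: joints at [-1.291, 0.332, -0.065, 1.46, 0.022, 1.35, -0.088], TCP at [0.186, 0.597, 0.231] pointing down, gripper open.
Joint ranges: [-2.6, 2.6], [-0.5, 2.12], [-1.47, 1.34], [0.16, 2.42], [-1.27, 4.41], [0.06, 2.06], [-2.6, 2.6]. Speed limits (rad/s): [2.22, 2.22, 2.79, 2.79, 3.14, 3.14, 3.14].

### API

Orientations are given as a rotation vector (axis times angle).
In Python, from workcell import status, optics, order gives the robot as it stands.
- The arm moves only by the tool jog_arm, never from a script. Its argument "steps" is a list of rows, each an object with "xyz": the shift along the tool's x, y, z in units of 25 mm (1.0 is 25 mm), a list of three; "roll": the turn about the tool's z in units of 6 degrees (1.0 is 6 degrees); "grip": the closure, from -1 (fully open) to 1 (shut). In form: [{"xyz": [x, y, z], "roll": roll, "grip": grip}, ...]. A call has 1 to 20 rows; each row shifts and turns the commanded pose from where the row before left it, along the tool's axes as they then stand; what a row does not reach is not made up. A row lasts 1/12 s, in which the tool goes at most 41.7 mm and 7.16 degrees, less where a joint would pass 70% of its speed; a pose out of reach is approached as far as the arm can. A call is refused whole if a number of a shift passes 1 or a number of a turn 1, either way. A call with a gripper value outside its range is refused whole. The fingers move at their own pace and stop on an object; the grip force is fixed at half the most. Time passes only in rows, so rows that do not move let the fingers close. It gives the time, the measured TCP pose, the force and the opening at its end, in the units of the state.
- status.get_state(): the state, without advancing time (a new reading comes with each control period).
- optics.get_image(name): name is "scene" or "top"; returns a dict with "pixels" (420x560x3 uint8, red, green, blue), "fx", "fy", "cx", "cy" (pixels), "k1" (the pictures are not rectified: a ray, as slopes to the right and down, at radius r is drawn at 1 + k1 r^2 times it, then the intrinsics apply), "R" (3x3) and "t" (3): a world point X has camera coordinates R X + t. Camera axes: x right, y down, z forward; pixel columns grow to the right and rows downward; lengths in m; the calibration is good to about 2 mm. A picture is of the moment at which its call begins. There is no depth.
- order.close_job(): hands the job in, once; it reports no verdict.
Trained networks look in the newest picture that a camera, given by its name, has taken for a name from the list of things; names that differ only in an ending like _2 or _b are one class to them, and where a whole thing is asked for, a point or a joint stands for the part that bears it (a point fixed in the world has none). Each returns a list of dicts, best first, with "p" (0 to 1); they miss things now and then, are a little off and sometimes report something else, mostly with a low value. They report only what shows in the picture. A call takes as long as a camera call. They do not tell look-alikes from the thing itself.
- optics.spot_in(thing, camera): "extent" ([left, top, right, bottom] in pixels, round what is visible of it).
- optics.cut_out(thing, camera): "region" (420x560 bool, what is visible of it) and "extent" ([left, top, right, bottom] in pixels, round what is visible of it).
- optics.mark_of(thing, camera): "pixel" ([row, column] in pixels: a listed point, or the origin of a listed thing).
The state is a dict: "time": time; "joint_positions": joint angles; "joint_vel": joint speeds; "joint_torque": joint torques, N m; "ee_pos": TCP position; "eef_rot": TCP orientation; "wrist_force": force on the tool from outside, world axes, zero at the start; "torque": the same for the moment, N m; "gripper_width": finger opening in m.
Only numpy, scipy, OpenCV 4.12 (cv2) and the standard library are available. Lean on these libraries where they do the work, as an engineer would, in place of code of your own. Each camera call takes 0.05 s, during which the arm holds its last target. There are 200 camera calls.

### The job

The black glass six-ring test slide lies too flat on the slide warmer to be picked up, and the ribs of its lane hide its sides: press on it lightly, slide it forward until it overhangs the warmer's front edge, and there pinch it by its two long sides. Lay it on the reader's open tray, slide it under the metal keeper until it lies fully home against the stop, let go, and then push the tray in until it is fully closed. Be gentle: the glass must not be pressed hard, bumped hard against the stop or dropped, and the narrow clear slide and the other things on the bench stay where they are.

Things in the scene. Friction and masses are not known exactly. Their poses are not given: they have to be found in the camera images.
- ring_slide: Black glass slide, 100 x 60 x 3 mm, six white rings on top, about 50 g. Origin: centre of its underside; own x along its 100 mm length (at the start +x to the warmer's back), z up. Starts in a lane on the warmer, its front end 5 to 45 mm behind the front edge. Friction on warmer and tray about 0.3: pressed with 3 to 7 N it drags along; over 15 N on warmer, tray or stop it cracks.
- warmer_edge (a point): Point on the front edge of the warmer's flat metal top, in the middle of the slide's lane; own x runs along the lane to the back, z up. The lane floor is level with it; the lane is 64 mm wide between ribs 3 mm high (flush with the slide's top), closed 150 mm behind the edge, open at the front. An overhang of 30 to 45 mm leaves room for fingers and does not tip.
- warmer: White slide warmer fixed to the bench, 200 mm deep, 130 mm wide, on levelling screws, its flat aluminium top 55 to 65 mm above the bench, with two lanes, a control hump 22 mm higher at its back (from 160 mm behind the front edge). Origin 55 mm below the top, 160 mm behind the front edge and 27 mm to the -y side of the ring slide's lane; own x to the back. Its front is a plain wall.
- plain_slide: Clear narrow glass slide, 76 x 26 x 3 mm, with one white end, in the warmer's other lane (about 61 mm to the -y side of the ring slide's lane). Origin: centre of its underside. It stays where it is.
- reader: White slide reader fixed to the bench, 150 mm wide, 185 mm deep, 76 mm high, on levelling screws (0 to 8 mm), with a grey tray that slides out of its front. Origin at its foot, under the middle of its front face; own x points into it, as the tray closes. With the tray open the whole seat lies in front of the front face.
- tray_seat (a point): Point on the tray's floor (36 to 44 mm above the bench) under the centre of the slide's underside when it is fully home; own x points into the reader, the way the slide goes in. Moves with the tray. From 0 to +60 mm the floor is 78 mm wide; from 0 to -95 mm it is a tongue 44 mm wide, 6 mm thick, so fingers holding the slide's sides pass beside it. Front panel at -95 to -101 mm, top 19 mm above the floor.
- tray_stop (a point): Foot of the stop at the far end of the tray, 50 mm beyond tray_seat; same axes. A steel keeper plate roofs the last 10 mm before it, 6 mm above the floor. Side guides 63 mm apart, 9 mm high, over the last 16 mm; before them splayed lead-ins, 5.5 mm high, 70 mm apart at their mouth 28 mm before the stop. Nearer than that the floor is open: lay the slide down there and slide it in.
- tray_tab (a point): Middle of the front face of the tray's grey pull tab, where one pushes the tray shut; own x points into the reader. The face is 60 mm wide, 18 mm high, its centre 1 mm above the tray floor's level and 126 mm before tray_seat; the tab stands 25 mm out from the front panel.
- tray (a joint): How far the tray is pushed in, m: 0 fully open, 0.15 fully closed (a hard end stop). It starts open, at 0 to 0.012, slides stiffly (about 8 N) and stays where it is left.
- control_a: Small white bottle, 25 mm wide, 45 mm high, red cap; stands by.
- control_b: Small white bottle, 25 mm wide, 45 mm high, green cap; stands by.
- dropper: Brown dropper bottle, 34 mm wide, 102 mm high; stands by.
- timer: White desk timer, 44 x 64 x 33 mm; stands by.
- pen: Pen, 141 mm long, lying on the bench; stands by.
Mind the look-alikes: they are no part of the job. Of the things shaped like the ring_slide, the black one is meant.

How it is judged:
On the way, in this order (a step that is already met when the one before it is completed fails the run):
1. the slide lies on the warmer with its front end 20 mm or more beyond the front edge (x of ring_slide in the frame of warmer_edge between 0 and 0.03 m and z of ring_slide in the frame of warmer_edge between -0.003 and 0.0025 m and angle between ring_slide's own z axis and vertical below 0.06 rad), for 0.2 s.
2. the slide lies on the open tray, under the keeper and fully home against the stop (within 2 mm) (x of ring_slide in the frame of tray_seat between -0.002 and 0.003 m and y of ring_slide in the frame of tray_seat between -0.003 and 0.003 m and z of ring_slide in the frame of tray_seat between -0.002 and 0.0015 m and angle between the x axis of ring_slide and the x axis of tray_seat, either way round below 0.06 rad and angle between ring_slide's own z axis and vertical below 0.03 rad and value of joint tray below 0.07 m), for 0.2 s.
At the end, for the whole second after the job is handed in: the tray is closed to within 3 mm, and in it the ring slide lies flat and at rest on the tray floor (within 1.5 mm), straight to 0.06 rad, within 2 mm of the stop and 3 mm of the middle (value of joint tray above 0.147 m and x of ring_slide in the frame of tray_seat between -0.002 and 0.003 m and y of ring_slide in the frame of tray_seat between -0.003 and 0.003 m and z of ring_slide in the frame of tray_seat between -0.002 and 0.0015 m and angle between the x axis of ring_slide and the x axis of tray_seat, either way round below 0.06 rad and angle between ring_slide's own z axis and vertical below 0.03 rad and linear speed of ring_slide below 0.01 m/s and velocity of joint tray below 0.01 m/s); the robot touches nothing.
It fails at once if the slide is pressed on the warmer with more than 15 N (contact force between ring_slide and warmer above 15 N).
It fails at once if the slide is pressed on the tray or against its stop with more than 15 N (contact force between ring_slide and reader above 15 N).
It fails at once if the slide is dropped on the bench (height (world z) of ring_slide below 0.022 m).
It fails at once if the plain slide is moved by more than 8 mm (distance of plain_slide from where it was at the start of the episode above 0.008 m).
It fails at once if one of the things standing by (two small bottles, dropper bottle, timer, pen) is moved by more than 20 mm (distance of any of control_a, control_b, dropper, timer, pen from where it was at the start of the episode above 0.02 m).
It also fails if it takes over 72 s, if anything falls off the work surface, if the arm or the gripper's body presses on something with over 40 N, if the wrist force passes 120 N, or if a joint passes its speed limit or range.

## Working session

There is one attempt and no reset: what is moved stays moved. The work goes in short steps, Python scripts to look and compute and a tool call to move; the robot and the scene stay as the last step left them, time stands still between calls to the robot, and variables do not carry over. Pictures are saved under pics/ and viewed, on a budget of 10 in all, crops included, one or two more only if the job needs it, and the job is handed in when it is done.

Besides the shell and the picture viewer there is one more tool, called after "Emit:" as name(argument=value, ...) on one line, values as JSON. jog_arm: Moves the arm, as the interface text tells. Its arguments: {"type":"object","properties":{"steps":{"type":"array","items":{"type":"object","properties":{"xyz":{"type":"array","items":{"type":"number"}},"roll":{"type":"number"},"grip":{"type":"number"}}}}},"required":["steps"]}

```bash
mkdir -p pics; ls
python3 - <<'E'
from workcell import status, optics
import cv2,numpy as np
print(status.get_state())
for n in("scene","top"):
    d=optics.get_image(n); cv2.imwrite(f"pics/{n}0.png",cv2.cvtColor(d["pixels"],cv2.COLOR_RGB2BGR))
    print(n,{k:(np.round(v,4).tolist()) for k,v in d.items() if k!="pixels"})
    for th in("ring_slide","warmer_edge","warmer","plain_slide","reader","tray_seat","tray_stop","tray_tab","control_a","dropper","timer","pen"):
        print(th,[(np.round(m["pixel"],1).tolist(),round(m["p"],2)) for m in optics.mark_of(th,n)])
E
```

```text
pics
{'time': 0.0, 'joint_positions': array([-1.29059675,  0.33290202, -0.06468696,  1.46093409,  0.02161333,
        1.34992361, -0.08851354]), 'joint_vel': array([-0.0002595 ,  0.00084782, -0.00237148, -0.00055425,  0.00021922,
       -0.00102808, -0.00185845]), 'joint_torque': array([-5.55192273e-04, -6.25454807e+01,  4.87047946e-02, -3.91603839e+01,
        1.61791651e-02,  1.01357579e-02, -4.22947736e-06]), 'ee_pos': array([0.18627484, 0.5961968 , 0.23050054]), 'eef_rot': array([-4.73803958e-01, -3.10551916e+00,  2.30082816e-03]), 'wrist_force': array([-0.13821735,  0.74666591, -0.4278306 ]), 'torque': array([-0.00667993,  0.05204779, -0.01227926]), 'gripper_width': 0.08551489216094155}
scene {'fx': 519.4281, 'fy': 519.4281, 'cx': 287.4712, 'cy': 208.4185, 'k1': -0.1, 'R': [[0.4483, -0.8938, 0.0124], [-0.4746, -0.2497, -0.844], [0.7575, 0.3725, -0.5361]], 't': [-0.0967, 0.3727, 1.1624]}
ring_slide [([216.4, 286.5], 0.82), ([198.3, 241.0], 0.72), ([287.0, 410.1], 0.59), ([199.9, 325.0], 0.49), ([204.7, 165.9], 0.28)]
warmer_edge [([229.3, 276.5], 0.89)]
warmer [([220.2, 309.8], 0
[... 228 characters left out ...]
'fx': 389.5198, 'fy': 389.5198, 'cx': 282.22, 'cy': 208.3865, 'k1': 0.0361, 'R': [[-0.0194, -0.9995, -0.0268], [-0.9938, 0.0222, -0.1088], [0.1093, 0.0245, -0.9937]], 't': [0.2105, 0.5596, 1.1269]}
ring_slide [([145.0, 303.3], 0.83), ([208.0, 293.5], 0.74), ([242.0, 436.3], 0.64)]
warmer_edge []
warmer [([189.8, 302.4], 0.56), ([261.4, 267.1], 0.28)]
plain_slide [([210.3, 317.2], 0.74)]
reader [([186.0, 219.1], 0.7)]
tray_seat [([198.7, 220.1], 0.78)]
tray_stop [([181.3, 222.8], 0.94)]
tray_tab [([191.0, 303.1], 0.7), ([239.4, 221.6], 0.55)]
control_a [([257.4, 257.2], 0.64), ([264.4, 267.6], 0.6)]
dropper [([234.5, 148.9], 0.66), ([262.3, 267.9], 0.24)]
timer [([247.6, 382.9], 0.72)]
pen []
```

Run:
```python
import cv2
a=cv2.imread("pics/top0.png")[90:300,110:470]
cv2.imwrite("pics/topc.png",cv2.resize(a,(792,462),interpolation=cv2.INTER_CUBIC))
```

```text
(no output)
```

View pics/scene0.png

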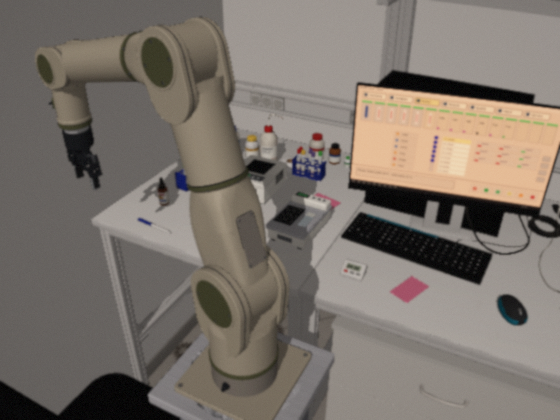

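View pics/topc.png

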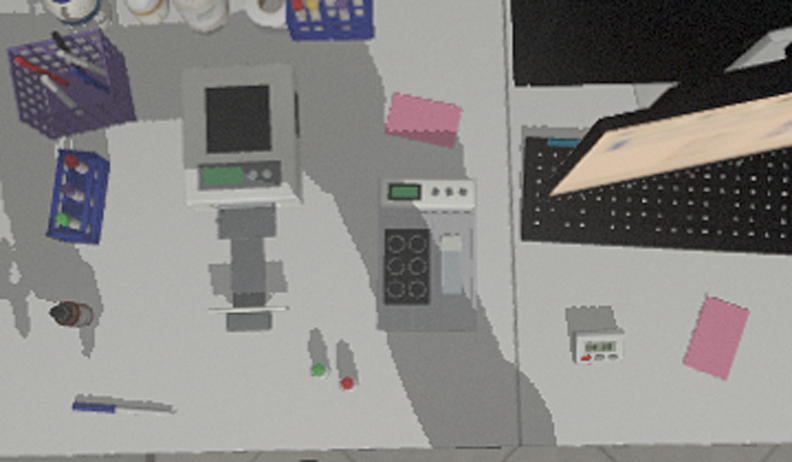

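The top crop shows the black six-ring slide in the warmer's left lane at full pixel (row 211, col 295.5). The clear slide with its white end is in the right lane at (211, 315). The open tray is at (213, 222). The red and green capped bottles are in front, between the reader and the warmer, at (264, 268) and (258, 255).

Candidates for the ring slide are the black one at (211, 295), the clear one at (211, 315), the pink pads at (145, 303) and (242, 436), and the reader's dark window at (144, 218). I choose the one at (211, 295): it is black and has six rings.

```bash
cat > h.py <<'E'
import numpy as np, cv2
from workcell import status, optics
def K(d): return np.array([[d["fx"],0,d["cx"]],[0,d["fy"],d["cy"]],[0,0,1.]])
def dist(d): return np.array([d["k1"],0,0,0.])
def proj(d,X):
    r,_=cv2.Rodrigues(np.array(d["R"])); return cv2.projectPoints(np.atleast_2d(np.array(X,float)),r,np.array(d["t"],float),K(d),dist(d))[0][:,0]  # col,row
def back(d,uv,z):
    n=cv2.undistortPoints(np.array(uv,float).reshape(-1,1,2),K(d),dist(d))[:,0]
    R=np.array(d["R"]);c=-R.T@np.array(d["t"]); r=np.c_[n,np.ones(len(n))]@R
    return c+r*((z-c[2])/r[:,2])[:,None]
def ortho(d,z,x0,x1,y0,y1,s):   # metric top view of plane z, s px per m; row0 = x1, col0 = y1
    xs=np.arange(x1,x0,-1/s); ys=np.arange(y1,y0,-1/s); Y,X=np.meshgrid(ys,xs)
    m=proj(d,np.c_[X.ravel(),Y.ravel(),np.full(X.size,z)]).reshape(*X.shape,2).astype(np.float32)
    return cv2.remap(cv2.cvtColor(d["pixels"],cv2.COLOR_RGB2BGR),m[...,0],m[...,1],cv2.INTER_CUBIC)
E
python3 - <<'E'
from h import *
d=optics.get_image("top")
g=cv2.cvtColor(d["pixels"],cv2.COLOR_RGB2GRAY)
print(back(d,[[295.5,211],[220,199],[222,239],[268,264],[255,258]],.06).round(3).tolist())
c=back(d,[[295.5,211]],.06)[0]
ct=back(d,[[222,213]],.04)[0]
A=ortho(d,.06,c[0]-.14,c[0]+.1,c[1]-.12,c[1]+.07,2500)
B=ortho(d,.04,ct[0]-.12,ct[0]+.12,ct[1]-.095,ct[1]+.095,2500)
print(A.shape,"A topleft",c[0]+.1,c[1]+.07,"B",ct[0]+.12,ct[1]+.095)
cv2.imwrite("pics/orthoA.png",np.hstack([A,B])[:,:, :])
m=(g<60).astype(np.uint8); n,l,s,ce=cv2.connectedComponentsWithStats(m)
i=l[211-0,295]; print([ (s[k].tolist(),ce[k].round(1).tolist()) for k in range(1,n) if abs(ce[k][0]-295)<15 and abs(ce[k][1]-211)<22])
cv2.imwrite("pics/orthoA.png",cv2.resize(np.hstack([A,B]),(792,500)))
np.save("orthoA.npy",A);np.save("orthoB.npy",B)
E
```

```text
[[0.552, 0.16, 0.06], [0.593, 0.38, 0.06], [0.476, 0.374, 0.06], [0.402, 0.242, 0.06], [0.419, 0.279, 0.06]]
(600, 475, 3) A topleft 0.6524543135544045 0.22966202998028265 B 0.6733859598451549 0.47258238116951434
[([285, 194, 19, 6, 46], [293.8, 195.9]), ([287, 198, 5, 6, 19], [289.3, 200.5]), ([297, 198, 5, 5, 21], [299.0, 200.1]), ([285, 200, 20, 28, 125], [295.0, 212.1]), ([287, 208, 5, 5, 14], [289.4, 210.1]), ([297, 208, 5, 6, 19], [299.2, 210.4]), ([304, 210, 1, 2, 2], [304.0, 210.5]), ([285, 212, 7, 9, 24], [286.7, 215.6]), ([287, 219, 5, 5, 16], [289.1, 220.9]), ([297, 219, 5, 5, 12], [298.5, 221.0]), ([285, 223, 4, 5, 8], [285.9, 225.4]), ([301, 224, 3, 4, 9], [302.2, 225.8])]
```

View pics/orthoA.png

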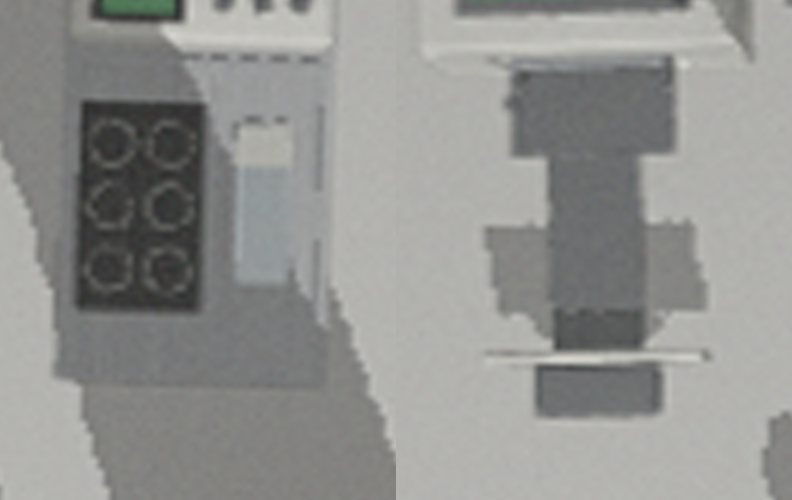

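The rectified view puts the slide centre at about (0.554, 0.162), the warmer edge at x≈0.469, and the slide's front end 34 mm behind it. The tray seat is at about (0.599, 0.377). The visible sizes agree: slide about 101 mm long, tongue 44 mm, wide floor 78 mm, tab 60 mm. Next I fit the edges for the yaws.

Run:
```python
from h import *
A=cv2.GaussianBlur(cv2.cvtColor(np.load("orthoA.npy"),cv2.COLOR_BGR2GRAY),(0,0),3).astype(float)
B=cv2.GaussianBlur(cv2.cvtColor(np.load("orthoB.npy"),cv2.COLOR_BGR2GRAY),(0,0),3).astype(float)
f=1.2  # view px -> ortho px
def vedge(I,c,r0,r1,w=14,ox=0,TL=None,name=""):   # near-vertical edge at view col c
    G=np.gradient(I,axis=1); c=int((c-ox)*f)
    rows=np.arange(int(r0*f),int(r1*f)); cols=[]
    for r in rows:
        g=np.abs(G[r,c-w:c+w]); g=np.where(g>.5*g.max(),g,0); cols.append(c-w+(g*np.arange(2*w)).sum()/g.sum())
    p=np.polyfit(rows,cols,1);res=np.array(cols)-np.polyval(p,rows);k=np.abs(res)<2*res.std()+.01;p=np.polyfit(rows[k],np.array(cols)[k],1)
    m=rows.mean();print(name,"yaw %.4f  at x=%.4f y=%.4f"%(p[0],TL[0]-m/2500,TL[1]-np.polyval(p,m)/2500), "sd %.2fmm"%(res.std()/2.5))
def hedge(I,r,c0,c1,w=14,ox=0,TL=None,name=""):
    G=np.gradient(I,axis=0); r=int(r*f); cols=np.arange(int((c0-ox)*f),int((c1-ox)*f)); rr=[]
    for q in cols:
        g=np.abs(G[r-w:r+w,q]); g=np.where(g>.5*g.max(),g,0); rr.append(r-w+(g*np.arange(2*w)).sum()/g.sum())
    p=np.polyfit(cols,rr,1);res=np.array(rr)-np.polyval(p,cols);m=cols.mean()
    print(name,"yaw %.4f  at y=%.4f x=%.4f"%(-p[0],TL[1]-m/2500,TL[0]-np.polyval(p,m)/2500),"sd %.2fmm"%(res.std()/2.5))
TA=(0.65245,0.22966);TB=(0.67339,0.47258)
vedge(A,78,110,300,TL=TA,name="slide L");vedge(A,203,110,300,TL=TA,name="slide R")
hedge(A,101,90,195,TL=TA,name="slide back");hedge(A,310,85,195,TL=TA,name="slide front")
hedge(A,382,90,320,TL=TA,name="warmer front")
hedge(A,55,90,170,TL=TA,name="warmer hump")
vedge(B,514,75,145,ox=396,TL=TB,name="floor L");vedge(B,676,75,145,ox=396,TL=TB,name="floor R")
vedge(B,550,165,340,ox=396,TL=TB,name="tongue L");vedge(B,645,165,340,ox=396,TL=TB,name="tongue R")
vedge(B,537,372,408,ox=396,TL=TB,name="tab L");vedge(B,662,372,408,ox=396,TL=TB,name="tab R")
hedge(B,415,545,655,ox=396,TL=TB,name="tab front");hedge(B,155,518,545,ox=396,TL=TB,name="step L");hedge(B,155,652,672,ox=396,TL=TB,name="step R")
hedge(B,355,495,700,ox=396,TL=TB,name="panel")
hedge(B,65,440,730,ox=396,TL=TB,name="reader front top")
```

```text
slide L yaw -0.0373  at x=0.5543 y=0.1926 sd 0.39mm
slide R yaw -0.0304  at x=0.5543 y=0.1322 sd 0.32mm
slide back yaw -0.0216  at y=0.1615 x=0.6037 sd 0.10mm
slide front yaw -0.0193  at y=0.1627 x=0.5030 sd 0.18mm
warmer front yaw -0.0209  at y=0.1315 x=0.4664 sd 0.20mm
warmer hump yaw 0.0005  at y=0.1675 x=0.6306 sd 0.94mm
floor L yaw 0.0279  at x=0.6208 y=0.4178 sd 0.86mm
floor R yaw 0.0151  at x=0.6208 y=0.3385 sd 0.18mm
tongue L yaw 0.0287  at x=0.5524 y=0.3994 sd 0.72mm
tongue R yaw 0.0316  at x=0.5524 y=0.3534 sd 0.66mm
tab L yaw 0.0040  at x=0.4866 y=0.4063 sd 0.07mm
tab R yaw -0.0096  at x=0.4866 y=0.3446 sd 0.13mm
tab front yaw 0.0261  at y=0.3752 x=0.4732 sd 0.35mm
step L yaw 0.0098  at y=0.4080 x=0.5980 sd 0.06mm
step R yaw 0.0343  at y=0.3452 x=0.5996 sd 0.09mm
panel yaw -0.0024  at y=0.3764 x=0.5019 sd 1.26mm
reader front top yaw -0.0131  at y=0.3824 x=0.6438 sd 1.30mm
```

```bash
cat >> h.py <<'E'
from scipy.spatial.transform import Rotation as Ro
def togo(x,y,z,yaw):
    s=status.get_state(); R=Ro.from_rotvec(s["eef_rot"]).as_matrix(); p=s["ee_pos"]
    d=R.T@(np.array([x,y,z])-p)/.025; ty=R[:2,1]; a=np.arctan2(-ty[0],ty[1])
    print("t %.2f pos"%s["time"],p.round(4),"tilt %.3f yaw %.4f"%(np.arccos(-R[2,2]),a),"units",d.round(3),"roll %.2f"%(-(np.degrees(yaw-a))/6),"F",s["wrist_force"].round(2),"w %.4f"%s["gripper_width"])
E
echo ok
```

```text
ok
```

Emit:
jog_arm(steps=[{"xyz":[0,0,0],"roll":-0.9,"grip":1},{"xyz":[0,0,0],"roll":-0.9,"grip":1},{"xyz":[0,0,0],"roll":-0.85,"grip":1},{"xyz":[0,0,0],"roll":0,"grip":1}])

```text
time: 1.68
ee_pos: [0.1864, 0.5966, 0.2313]
eef_rot: [-0.033, -3.141, -0.0]
wrist_force: [-0.2, 0.2, -0.1]
gripper_width: 0.0389
```

```bash
python3 -c "
from h import *
togo(.564,.162,.16,-.025)"
```

```text
t 1.68 pos [0.1864 0.5966 0.2313] tilt 0.000 yaw -0.0211 units [-15.468 -17.061   2.851] roll 0.04 F [-0.21  0.24 -0.13] w 0.0389
```

Emit:
jog_arm(steps=[{"xyz":[-0.5,-0.5,0],"roll":0,"grip":1},{"xyz":[-0.85,-0.95,0],"roll":0,"grip":1},{"xyz":[-0.85,-0.95,0],"roll":0,"grip":1},{"xyz":[-0.85,-0.95,0],"roll":0,"grip":1},{"xyz":[-0.85,-0.95,0],"roll":0,"grip":1},{"xyz":[-0.85,-0.95,0],"roll":0,"grip":1},{"xyz":[-0.85,-0.95,0],"roll":0,"grip":1},{"xyz":[-0.85,-0.95,0],"roll":0,"grip":1},{"xyz":[-0.85,-0.95,0],"roll":0,"grip":1},{"xyz":[-0.85,-0.95,0],"roll":0,"grip":1},{"xyz":[-0.85,-0.95,0],"roll":0,"grip":1},{"xyz":[-0.85,-0.95,0],"roll":0,"grip":1},{"xyz":[-0.85,-0.95,0],"roll":0,"grip":1},{"xyz":[-0.85,-0.95,0],"roll":0,"grip":1},{"xyz":[-0.85,-0.95,0.3],"roll":0,"grip":1},{"xyz":[-0.85,-0.95,0.5],"roll":0,"grip":1},{"xyz":[-0.85,-0.95,0.7],"roll":0,"grip":1},{"xyz":[-0.6,-0.7,0.7],"roll":0,"grip":1},{"xyz":[-0.6,-0.5,0.65],"roll":0,"grip":1},{"xyz":[0,0,0],"roll":0,"grip":1}])

```text
time: 3.35
ee_pos: [0.5588, 0.1598, 0.1568]
eef_rot: [-0.053, -3.138, 0.006]
wrist_force: [0.2, -0.1, -1.3]
gripper_width: -0.0
```

Run:
```python
from h import *
togo(.564,.162,.08,-.025)
d=optics.get_image("scene")
I=cv2.cvtColor(d["pixels"],cv2.COLOR_RGB2BGR)
cv2.imwrite("pics/scene1.png",cv2.resize(I[100:320,100:400],(798,586),interpolation=cv2.INTER_CUBIC))
for th in("tray_seat","tray_stop","tray_tab","warmer_edge","ring_slide"):
    print(th,[(np.round(m["pixel"],1).tolist(),round(m["p"],2)) for m in optics.mark_of(th,"scene")])
print(proj(d,[[.599,.3776,.04],[.4732,.3752,.041],[.467,.164,.06],[.554,.162,.06]]).round(1).tolist())
```

```text
t 3.35 pos [0.5588 0.1598 0.1568] tilt 0.005 yaw -0.0337 units [-0.212  0.104  3.071] roll -0.08 F [ 0.24 -0.11 -1.33] w -0.0000
tray_seat []
tray_stop [([229.4, 153.9], 0.36)]
tray_tab []
warmer_edge [([227.6, 277.3], 0.77)]
ring_slide [([287.0, 407.8], 0.81), ([213.7, 287.6], 0.67), ([200.8, 327.0], 0.42)]
[[238.1, 196.6], [218.0, 214.7], [276.3, 228.4], [289.9, 214.4]]
```

View pics/scene1.png

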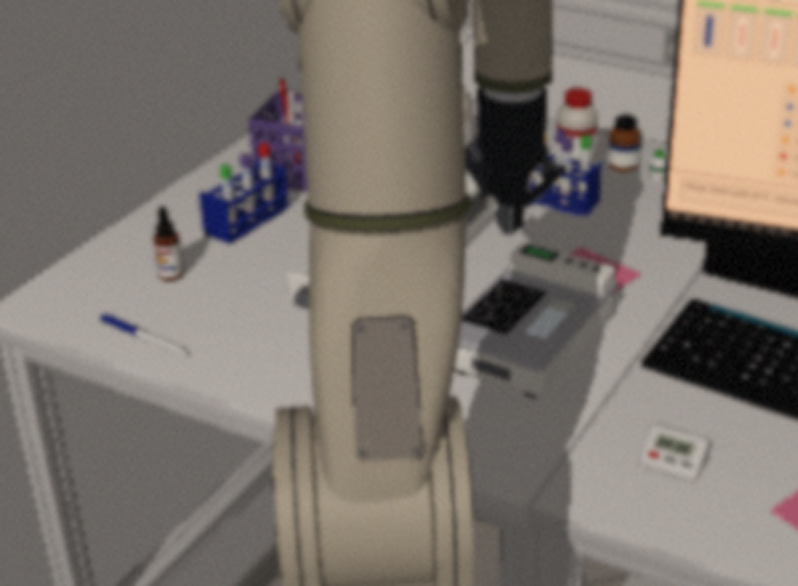

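The gripper is above the dark slide (crop about (510, 225) over (507, 305)). The reader is hidden behind the arm in this view. The scene-camera edge mark at (228, 277) matches my projection (228.4, 276.3) for a warmer top near 60 mm. Now I descend.

Emit:
jog_arm(steps=[{"xyz":[-0.2,0.1,0.5],"roll":-0.05,"grip":1},{"xyz":[0,0,0.8],"roll":0,"grip":1},{"xyz":[0,0,0.8],"roll":0,"grip":1},{"xyz":[0,0,0.5],"roll":0,"grip":1},{"xyz":[0,0,0.2],"roll":0,"grip":1},{"xyz":[0,0,0],"roll":0,"grip":1},{"xyz":[0,0,0],"roll":0,"grip":1}])

```text
time: 4.23
ee_pos: [0.5634, 0.1672, 0.0905]
eef_rot: [0.031, 3.141, 0.0]
wrist_force: [-0.2, -0.6, 0.5]
gripper_width: 0.0005
```

Run:
```python
from h import *
togo(.564,.162,.063,-.025)
d=optics.get_image("top")
c=proj(d,[.554,.162,.06])[0].astype(int)
cv2.imwrite("pics/top2.png",cv2.resize(cv2.cvtColor(d["pixels"],cv2.COLOR_RGB2BGR)[c[1]-50:c[1]+50,c[0]-60:c[0]+60],(720,600),interpolation=cv2.INTER_CUBIC))
```

```text
t 4.23 pos [0.5634 0.1672 0.0905] tilt 0.001 yaw -0.0199 units [-0.026 -0.208  1.102] roll 0.05 F [-0.24 -0.6   0.49] w 0.0005
```

View pics/top2.png

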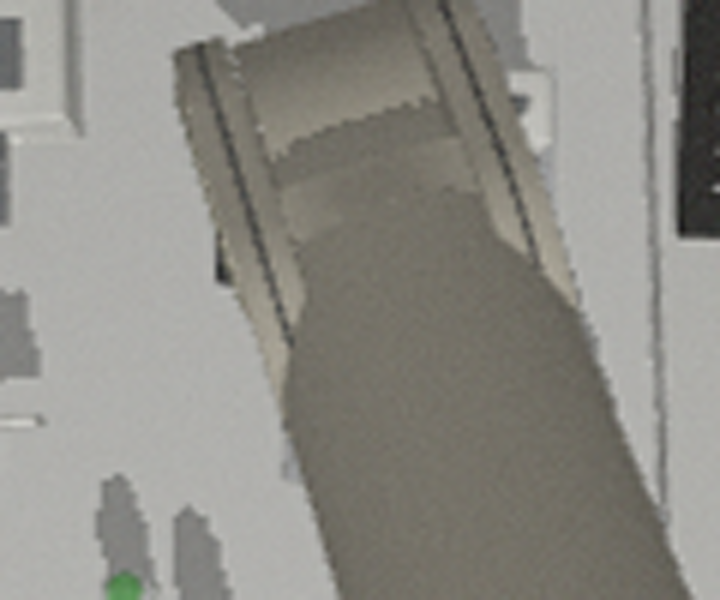

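The top view is blocked by the arm while it works over the warmer, so I use the force readings here.

Emit:
jog_arm(steps=[{"xyz":[0,-0.2,0.3],"roll":0,"grip":1},{"xyz":[0,0,0.3],"roll":0,"grip":1},{"xyz":[0,0,0.14],"roll":0,"grip":1},{"xyz":[0,0,0],"roll":0,"grip":1},{"xyz":[0,0,0],"roll":0,"grip":1},{"xyz":[0,0,0],"roll":0,"grip":1}])

```text
time: 4.78
ee_pos: [0.5631, 0.1621, 0.0717]
eef_rot: [0.031, 3.141, 0.0]
wrist_force: [0.6, -0.1, 0.7]
gripper_width: -0.0001
```

Emit:
jog_arm(steps=[{"xyz":[0,0,0.04],"roll":0,"grip":1},{"xyz":[0,0,0.04],"roll":0,"grip":1},{"xyz":[0,0,0.04],"roll":0,"grip":1},{"xyz":[0,0,0],"roll":0,"grip":1}])

```text
time: 5.12
ee_pos: [0.5629, 0.162, 0.0684]
eef_rot: [-0.031, -3.141, -0.0]
wrist_force: [-0.3, -0.4, -0.5]
gripper_width: 0.0001
```

Emit:
jog_arm(steps=[{"xyz":[0,0,0.03],"roll":0,"grip":1},{"xyz":[0,0,0.03],"roll":0,"grip":1},{"xyz":[0,0,0],"roll":0,"grip":1}])

```text
time: 5.37
ee_pos: [0.5629, 0.1619, 0.0669]
eef_rot: [-0.031, -3.141, 0.0]
wrist_force: [0.0, -0.7, -0.5]
gripper_width: -0.0003
```

Emit:
jog_arm(steps=[{"xyz":[0,0,0.03],"roll":0,"grip":1},{"xyz":[0,0,0.03],"roll":0,"grip":1},{"xyz":[0,0,0],"roll":0,"grip":1}])

```text
time: 5.62
ee_pos: [0.5629, 0.1619, 0.0654]
eef_rot: [-0.031, -3.141, -0.0]
wrist_force: [0.4, -0.0, 0.2]
gripper_width: 0.0
```

Emit:
jog_arm(steps=[{"xyz":[0,0,0.03],"roll":0,"grip":1},{"xyz":[0,0,0],"roll":0,"grip":1}])

```text
time: 5.78
ee_pos: [0.5629, 0.162, 0.0647]
eef_rot: [-0.031, -3.141, -0.0]
wrist_force: [-0.4, 0.3, 0.4]
gripper_width: -0.0
```

Emit:
jog_arm(steps=[{"xyz":[0,0,0.03],"roll":0,"grip":1},{"xyz":[0,0,0],"roll":0,"grip":1}])

```text
time: 5.95
ee_pos: [0.563, 0.1619, 0.0639]
eef_rot: [-0.031, -3.141, -0.0]
wrist_force: [0.0, 0.1, 0.2]
gripper_width: -0.0
```

Emit:
jog_arm(steps=[{"xyz":[0,0,0.03],"roll":0,"grip":1},{"xyz":[0,0,0],"roll":0,"grip":1}])

```text
time: 6.12
ee_pos: [0.563, 0.1619, 0.0632]
eef_rot: [-0.031, -3.141, -0.0]
wrist_force: [-0.7, 0.1, -0.6]
gripper_width: -0.0001
```

Emit:
jog_arm(steps=[{"xyz":[0,0,0.03],"roll":0,"grip":1},{"xyz":[0,0,0],"roll":0,"grip":1}])

```text
time: 6.28
ee_pos: [0.5629, 0.1619, 0.0624]
eef_rot: [-0.031, -3.141, 0.0]
wrist_force: [0.9, 0.2, -0.0]
gripper_width: -0.0002
```

Emit:
jog_arm(steps=[{"xyz":[0,0,0.03],"roll":0,"grip":1},{"xyz":[0,0,0],"roll":0,"grip":1}])

```text
time: 6.45
ee_pos: [0.563, 0.1619, 0.0617]
eef_rot: [-0.032, -3.141, -0.0]
wrist_force: [-0.7, 0.0, 0.1]
gripper_width: 0.0
```

Emit:
jog_arm(steps=[{"xyz":[0,0,0.03],"roll":0,"grip":1},{"xyz":[0,0,0],"roll":0,"grip":1}])

```text
time: 6.62
ee_pos: [0.5632, 0.162, 0.0614]
eef_rot: [0.032, 3.141, 0.0]
wrist_force: [-1.7, -0.1, 5.4]
gripper_width: 0.0
```

Contact at 5.4 N puts the slide top at z≈0.0615 and the warmer top at ≈0.0585, inside its range. Now I drag it about 73 mm forward, checking the force on the way.

Emit:
jog_arm(steps=[{"xyz":[0.05,0,0],"roll":0,"grip":1},{"xyz":[0.1,0,0],"roll":0,"grip":1},{"xyz":[0.15,0,0],"roll":0,"grip":1},{"xyz":[0.1,0,0],"roll":0,"grip":1}])

```text
time: 6.95
ee_pos: [0.5531, 0.1623, 0.0615]
eef_rot: [0.031, 3.14, 0.001]
wrist_force: [2.2, 0.3, 5.2]
gripper_width: 0.0001
```

Emit:
jog_arm(steps=[{"xyz":[0.15,0,0],"roll":0,"grip":1},{"xyz":[0.15,0,0],"roll":0,"grip":1},{"xyz":[0.15,0,0],"roll":0,"grip":1},{"xyz":[0.15,0,0],"roll":0,"grip":1},{"xyz":[0.1,0,0],"roll":0,"grip":1}])

```text
time: 7.37
ee_pos: [0.5354, 0.1627, 0.0614]
eef_rot: [0.031, 3.141, 0.001]
wrist_force: [1.7, 0.2, 5.2]
gripper_width: -0.0
```

Emit:
jog_arm(steps=[{"xyz":[0.15,0,0],"roll":0,"grip":1},{"xyz":[0.15,0,0],"roll":0,"grip":1},{"xyz":[0.15,0,0],"roll":0,"grip":1},{"xyz":[0.15,0,0],"roll":0,"grip":1},{"xyz":[0.1,0,0],"roll":0,"grip":1}])

```text
time: 7.78
ee_pos: [0.5179, 0.163, 0.0614]
eef_rot: [0.031, 3.141, 0.001]
wrist_force: [1.4, 0.1, 5.9]
gripper_width: -0.0
```

Emit:
jog_arm(steps=[{"xyz":[0.15,0,0],"roll":0,"grip":1},{"xyz":[0.15,0,0],"roll":0,"grip":1},{"xyz":[0.15,0,0],"roll":0,"grip":1},{"xyz":[0.15,0,0],"roll":0,"grip":1},{"xyz":[0.15,0,0],"roll":0,"grip":1},{"xyz":[0.15,0,0],"roll":0,"grip":1},{"xyz":[0.1,0,0],"roll":0,"grip":1},{"xyz":[0,0,0],"roll":0,"grip":1},{"xyz":[0,0,0],"roll":0,"grip":1}])

```text
time: 8.53
ee_pos: [0.4926, 0.1635, 0.0614]
eef_rot: [-0.031, -3.141, -0.001]
wrist_force: [-0.5, -0.7, 8.1]
gripper_width: 0.0002
```

Emit:
jog_arm(steps=[{"xyz":[0,0,-0.2],"roll":0,"grip":1},{"xyz":[0,0,-0.6],"roll":0,"grip":1},{"xyz":[0,0,-0.9],"roll":0,"grip":1},{"xyz":[0,0,-0.9],"roll":0,"grip":-1},{"xyz":[0,0.3,-0.9],"roll":0,"grip":-1},{"xyz":[0,0.9,-0.5],"roll":0,"grip":-1},{"xyz":[0,0.9,0],"roll":0,"grip":-1},{"xyz":[0,0.9,0],"roll":0,"grip":-1},{"xyz":[0,0.9,0],"roll":0,"grip":-1},{"xyz":[0,0.9,0],"roll":0,"grip":-1},{"xyz":[0,0.9,0],"roll":0,"grip":-1},{"xyz":[0,0.9,0],"roll":0,"grip":-1},{"xyz":[0,0.9,0],"roll":0,"grip":-1},{"xyz":[0,0.5,0],"roll":0,"grip":-1},{"xyz":[0,0,0],"roll":0,"grip":-1}])

```text
time: 9.78
ee_pos: [0.4953, 0.3661, 0.1602]
eef_rot: [-0.025, -3.14, 0.0]
wrist_force: [0.6, -0.1, -0.8]
gripper_width: 0.0858
```

Run:
```python
from h import *
togo(.44,.16,.16,-.025)
d=optics.get_image("top")
A=ortho(d,.06,.38,.66,.07,.33,2500);np.save("A2.npy",A)
cv2.imwrite("pics/A2.png",cv2.resize(A,None,fx=.85,fy=.85)); print(A.shape)
```

```text
t 9.78 pos [0.4953 0.3661 0.1602] tilt 0.002 yaw -0.0160 units [ 2.079 -8.277  0.014] roll 0.09 F [ 0.57 -0.13 -0.79] w 0.0858
(700, 650, 3)
```

View pics/A2.png

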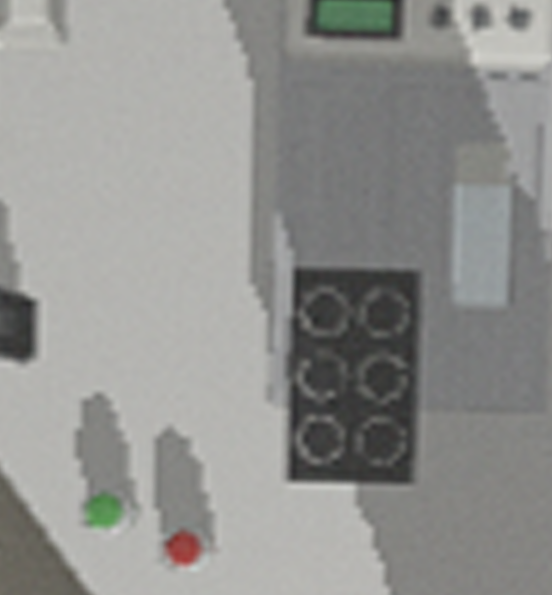

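The slide overhangs the warmer edge by about 34 mm: front end at row 481, edge at row 408. Its centre is at (0.4836, 0.1636), yaw ≈ -0.026. The red bottle at (183, 548) is about x 0.40, y 0.244 and clear of the fingers. I grasp at x≈0.447.

Emit:
jog_arm(steps=[{"xyz":[0.3,-0.5,0],"roll":0.1,"grip":-1},{"xyz":[0.3,-0.9,0],"roll":0,"grip":-1},{"xyz":[0.3,-0.9,0],"roll":0,"grip":-1},{"xyz":[0.3,-0.9,0],"roll":0,"grip":-1},{"xyz":[0.3,-0.9,0],"roll":0,"grip":-1},{"xyz":[0.3,-0.9,0],"roll":0,"grip":-1},{"xyz":[0.1,-0.9,0],"roll":0,"grip":-1},{"xyz":[0,-0.9,0],"roll":0,"grip":-1},{"xyz":[0,-0.8,0],"roll":0,"grip":-1},{"xyz":[0,-0.5,0],"roll":0,"grip":-1},{"xyz":[0,0,0],"roll":0,"grip":-1},{"xyz":[0,0,0],"roll":0,"grip":-1},{"xyz":[0,0,0],"roll":0,"grip":-1}])

```text
time: 10.92
ee_pos: [0.4434, 0.1629, 0.1611]
eef_rot: [0.047, 3.141, 0.001]
wrist_force: [-0.3, 0.5, 0.8]
gripper_width: 0.0854
```

```bash
python3 -c "
from h import *
togo(.447,.1645,.039,-.026)"
```

```text
t 10.92 pos [0.4434 0.1629 0.1611] tilt 0.000 yaw -0.0300 units [-0.142  0.065  4.883] roll -0.04 F [-0.26  0.52  0.76] w 0.0854
```

Emit:
jog_arm(steps=[{"xyz":[-0.15,0.07,0.4],"roll":-0.05,"grip":-1},{"xyz":[0,0,0.7],"roll":0,"grip":-1},{"xyz":[0,0,0.7],"roll":0,"grip":-1},{"xyz":[0,0,0.6],"roll":0,"grip":-1},{"xyz":[0,0,0.4],"roll":0,"grip":-1},{"xyz":[0,0,0],"roll":0,"grip":-1},{"xyz":[0,0,0],"roll":0,"grip":-1}])

```text
time: 11.5
ee_pos: [0.4471, 0.1642, 0.0906]
eef_rot: [-0.038, -3.14, 0.001]
wrist_force: [0.1, -0.5, -0.3]
gripper_width: 0.0853
```

```bash
python3 -c "
from h import *
togo(.447,.1645,.039,-.026)"
```

```text
t 11.50 pos [0.4471 0.1642 0.0906] tilt 0.001 yaw -0.0245 units [0.004 0.014 2.065] roll 0.01 F [ 0.1  -0.52 -0.31] w 0.0853
```

Emit:
jog_arm(steps=[{"xyz":[0,0,0.4],"roll":0,"grip":-1},{"xyz":[0,0,0.6],"roll":0,"grip":-1},{"xyz":[0,0,0.6],"roll":0,"grip":-1},{"xyz":[0,0,0.35],"roll":0,"grip":-1},{"xyz":[0,0,0.1],"roll":0,"grip":-0.6},{"xyz":[0,0,0],"roll":0,"grip":-0.55},{"xyz":[0,0,0],"roll":0,"grip":-0.5},{"xyz":[0,0,0],"roll":0,"grip":-0.5}])

```text
time: 12.17
ee_pos: [0.4479, 0.1642, 0.0406]
eef_rot: [0.04, 3.14, 0.001]
wrist_force: [0.1, 0.2, 0.7]
gripper_width: 0.064
```

Emit:
jog_arm(steps=[{"xyz":[0,0,0],"roll":0,"grip":-0.48},{"xyz":[0,0,0],"roll":0,"grip":-0.46},{"xyz":[0,0,0],"roll":0,"grip":-0.46}])

```text
time: 12.42
ee_pos: [0.4475, 0.1641, 0.0402]
eef_rot: [0.04, 3.141, 0.001]
wrist_force: [-0.6, 0.1, -0.9]
gripper_width: 0.0619
```

Emit:
jog_arm(steps=[{"xyz":[0,0,0],"roll":0,"grip":-0.45},{"xyz":[0,0,0],"roll":0,"grip":-0.44},{"xyz":[0,0,0],"roll":0,"grip":-0.44}])

```text
time: 12.67
ee_pos: [0.4473, 0.164, 0.0398]
eef_rot: [0.04, 3.141, 0.0]
wrist_force: [0.7, -0.3, -0.3]
gripper_width: 0.0615
```

Emit:
jog_arm(steps=[{"xyz":[0,0,0],"roll":0,"grip":-0.43},{"xyz":[0,0,0],"roll":0,"grip":-0.42},{"xyz":[0,0,0],"roll":0,"grip":-0.42}])

```text
time: 12.92
ee_pos: [0.4473, 0.1639, 0.0398]
eef_rot: [-0.04, -3.141, -0.0]
wrist_force: [-0.1, -0.1, 0.3]
gripper_width: 0.0604
```

Emit:
jog_arm(steps=[{"xyz":[0,0,0],"roll":0,"grip":-0.4},{"xyz":[0,0,0],"roll":0,"grip":-0.3},{"xyz":[0,0,0],"roll":0,"grip":0},{"xyz":[0,0,0],"roll":0,"grip":1},{"xyz":[0,0,0],"roll":0,"grip":1}])

```text
time: 13.33
ee_pos: [0.4474, 0.1639, 0.04]
eef_rot: [0.04, 3.141, 0.0]
wrist_force: [-0.8, -0.3, 5.1]
gripper_width: 0.0578
```

Emit:
jog_arm(steps=[{"xyz":[0,0,-0.06],"roll":0,"grip":1},{"xyz":[0,0,-0.1],"roll":0,"grip":1},{"xyz":[0,0,-0.2],"roll":0,"grip":1},{"xyz":[0,0,-0.3],"roll":0,"grip":1},{"xyz":[0,0,0],"roll":0,"grip":1},{"xyz":[0,0,0],"roll":0,"grip":1}])

```text
time: 13.83
ee_pos: [0.4477, 0.1641, 0.0569]
eef_rot: [0.04, 3.14, 0.001]
wrist_force: [-0.2, -0.3, -0.6]
gripper_width: 0.0575
```

The slide is held; the lift took all the load off the warmer. Next I carry it high to the tray and turn to the tray's yaw.

Emit:
jog_arm(steps=[{"xyz":[0,0,-0.4],"roll":0,"grip":1},{"xyz":[0,0,-0.7],"roll":0,"grip":1},{"xyz":[0,0,-0.7],"roll":0,"grip":1},{"xyz":[0,0.2,-0.7],"roll":0,"grip":1},{"xyz":[-0.1,0.4,-0.4],"roll":-0.1,"grip":1},{"xyz":[-0.3,0.6,0],"roll":-0.1,"grip":1},{"xyz":[-0.3,0.7,0],"roll":-0.1,"grip":1},{"xyz":[-0.3,0.7,0],"roll":-0.1,"grip":1},{"xyz":[-0.3,0.7,0],"roll":0,"grip":1},{"xyz":[-0.3,0.7,0],"roll":0,"grip":1},{"xyz":[-0.3,0.7,0],"roll":0,"grip":1},{"xyz":[-0.3,0.7,0],"roll":0,"grip":1},{"xyz":[-0.3,0.7,0],"roll":0,"grip":1},{"xyz":[-0.3,0.7,0],"roll":0,"grip":1},{"xyz":[-0.3,0.7,0],"roll":0,"grip":1},{"xyz":[-0.2,0.5,0],"roll":0,"grip":1},{"xyz":[-0.1,0.2,0],"roll":0,"grip":1},{"xyz":[0,0,0],"roll":0,"grip":1},{"xyz":[0,0,0],"roll":0,"grip":1},{"xyz":[0,0,0],"roll":0,"grip":1}])

```text
time: 15.5
ee_pos: [0.5306, 0.3685, 0.129]
eef_rot: [0.024, -3.141, 0.001]
wrist_force: [0.6, -0.0, -0.6]
gripper_width: 0.0575
```

```bash
python3 -c "
from h import *
togo(.530,.3762,.05,.02)"
```

```text
t 15.50 pos [0.5306 0.3685 0.129 ] tilt 0.000 yaw 0.0155 units [0.019 0.31  3.159] roll -0.04 F [ 0.6  -0.05 -0.59] w 0.0575
```

Emit:
jog_arm(steps=[{"xyz":[0,0.15,0.4],"roll":-0.04,"grip":1},{"xyz":[0,0.16,0.8],"roll":0,"grip":1},{"xyz":[0,0,0.8],"roll":0,"grip":1},{"xyz":[0,0,0.5],"roll":0,"grip":1},{"xyz":[0,0,0.2],"roll":0,"grip":1},{"xyz":[0,0,0],"roll":0,"grip":1},{"xyz":[0,0,0],"roll":0,"grip":1}])

```text
time: 16.08
ee_pos: [0.5307, 0.3773, 0.0618]
eef_rot: [-0.032, 3.141, 0.0]
wrist_force: [-0.3, -0.5, 0.2]
gripper_width: 0.0573
```

Run:
```python
from h import *
togo(.530,.3762,.05,.02)
d=optics.get_image("top")
A=ortho(d,.04,.44,.68,.28,.48,2500)
cv2.imwrite("pics/B3.png",A);e=optics.get_image("scene")
cv2.imwrite("pics/scene3.png",cv2.cvtColor(e["pixels"],cv2.COLOR_RGB2BGR))
```

```text
t 16.08 pos [0.5307 0.3773 0.0618] tilt 0.001 yaw 0.0205 units [ 0.031 -0.045  0.473] roll 0.00 F [-0.35 -0.48  0.18] w 0.0573
```

View pics/B3.png

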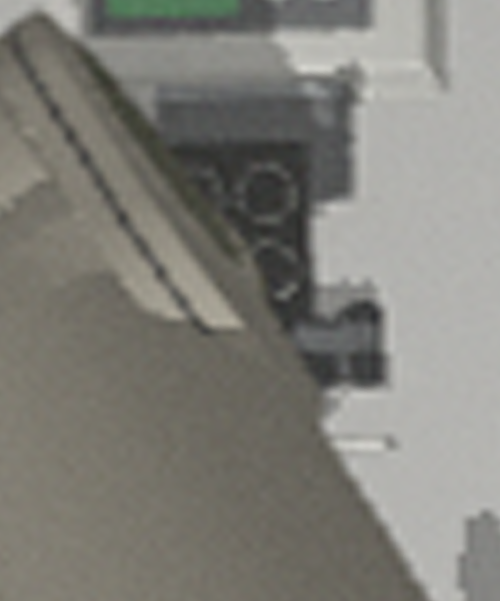

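The slide is held straight: leading edge at row 143 gives x≈0.616, and its right side at col 313 gives centre y≈0.378. Both agree with the hand position. The right floor edge at col 354 puts the floor centre at y≈0.3775. Next I shift 1 mm in -y and lower, feeling for contact.

Emit:
jog_arm(steps=[{"xyz":[0,-0.04,0.3],"roll":0,"grip":1},{"xyz":[0,0,0.4],"roll":0,"grip":1},{"xyz":[0,0,0.4],"roll":0,"grip":1},{"xyz":[0,0,0.2],"roll":0,"grip":1},{"xyz":[0,0,0],"roll":0,"grip":1},{"xyz":[0,0,0],"roll":0,"grip":1}])

```text
time: 16.68
ee_pos: [0.5301, 0.3762, 0.0282]
eef_rot: [0.033, -3.141, 0.001]
wrist_force: [-0.8, 0.4, 0.0]
gripper_width: 0.0576
```

Emit:
jog_arm(steps=[{"xyz":[0,0,0.03],"roll":0,"grip":1},{"xyz":[0,0,0.03],"roll":0,"grip":1},{"xyz":[0,0,0],"roll":0,"grip":1}])

```text
time: 16.93
ee_pos: [0.5306, 0.3766, 0.0276]
eef_rot: [-0.033, 3.141, 0.001]
wrist_force: [-0.2, -0.5, -1.1]
gripper_width: 0.0576
```

Emit:
jog_arm(steps=[{"xyz":[0,0,0.03],"roll":0,"grip":1},{"xyz":[0,0,0],"roll":0,"grip":1}])

```text
time: 17.1
ee_pos: [0.5305, 0.3765, 0.0267]
eef_rot: [-0.033, 3.141, 0.0]
wrist_force: [0.2, 0.6, -0.0]
gripper_width: 0.0575
```

Emit:
jog_arm(steps=[{"xyz":[0,0,0.03],"roll":0,"grip":1},{"xyz":[0,0,0],"roll":0,"grip":1}])

```text
time: 17.27
ee_pos: [0.5304, 0.3764, 0.0258]
eef_rot: [0.033, -3.141, -0.0]
wrist_force: [0.4, 0.7, 0.3]
gripper_width: 0.0575
```

Emit:
jog_arm(steps=[{"xyz":[0,0,0.03],"roll":0,"grip":1},{"xyz":[0,0,0],"roll":0,"grip":1}])

```text
time: 17.43
ee_pos: [0.5304, 0.3764, 0.0249]
eef_rot: [0.033, -3.141, 0.0]
wrist_force: [0.6, 0.4, -0.7]
gripper_width: 0.0571
```

Emit:
jog_arm(steps=[{"xyz":[0,0,0.03],"roll":0,"grip":1},{"xyz":[0,0,0],"roll":0,"grip":1}])

```text
time: 17.6
ee_pos: [0.5303, 0.3764, 0.0241]
eef_rot: [0.033, -3.141, 0.0]
wrist_force: [0.8, 0.1, -0.1]
gripper_width: 0.0578
```

Emit:
jog_arm(steps=[{"xyz":[0,0,0.03],"roll":0,"grip":1},{"xyz":[0,0,0],"roll":0,"grip":1}])

```text
time: 17.77
ee_pos: [0.5304, 0.3764, 0.0234]
eef_rot: [0.033, -3.141, 0.0]
wrist_force: [-0.4, 0.5, -0.2]
gripper_width: 0.0575
```

Emit:
jog_arm(steps=[{"xyz":[0,0,0.03],"roll":0,"grip":1},{"xyz":[0,0,0],"roll":0,"grip":1}])

```text
time: 17.93
ee_pos: [0.5305, 0.3765, 0.023]
eef_rot: [-0.033, 3.141, 0.0]
wrist_force: [-0.6, 0.2, 1.3]
gripper_width: 0.0574
```

Emit:
jog_arm(steps=[{"xyz":[0,0,0.015],"roll":0,"grip":1},{"xyz":[0,0,0],"roll":0,"grip":1}])

```text
time: 18.1
ee_pos: [0.5307, 0.3766, 0.023]
eef_rot: [-0.033, 3.141, 0.001]
wrist_force: [-0.4, -0.6, 4.4]
gripper_width: 0.058
```

Contact shows the floor at ≈0.0417, in range. I ease off slightly and slide in.

Emit:
jog_arm(steps=[{"xyz":[-0.03,0,-0.015],"roll":0,"grip":1},{"xyz":[-0.1,0,0],"roll":0,"grip":1},{"xyz":[-0.1,0,0],"roll":0,"grip":1},{"xyz":[-0.1,0,0],"roll":0,"grip":1},{"xyz":[-0.07,0,0],"roll":0,"grip":1}])

```text
time: 18.52
ee_pos: [0.5409, 0.3767, 0.023]
eef_rot: [-0.032, 3.141, 0.0]
wrist_force: [-1.8, -0.5, 3.7]
gripper_width: 0.0574
```

Emit:
jog_arm(steps=[{"xyz":[-0.05,0,0],"roll":0,"grip":1},{"xyz":[-0.08,0,0],"roll":0,"grip":1},{"xyz":[-0.07,0,0],"roll":0,"grip":1},{"xyz":[0,0,0],"roll":0,"grip":1}])

```text
time: 18.85
ee_pos: [0.546, 0.3768, 0.023]
eef_rot: [-0.032, 3.141, 0.001]
wrist_force: [0.7, 0.7, 4.7]
gripper_width: 0.0575
```

Emit:
jog_arm(steps=[{"xyz":[-0.06,0,-0.01],"roll":0,"grip":1},{"xyz":[-0.06,0,0],"roll":0,"grip":1},{"xyz":[0,0,0],"roll":0,"grip":1}])

```text
time: 19.1
ee_pos: [0.5487, 0.3767, 0.023]
eef_rot: [-0.032, 3.141, 0.0]
wrist_force: [0.7, 1.3, 2.1]
gripper_width: 0.0579
```

Emit:
jog_arm(steps=[{"xyz":[-0.06,0,0],"roll":0,"grip":1},{"xyz":[-0.06,0,0],"roll":0,"grip":1},{"xyz":[0,0,0],"roll":0,"grip":1}])

```text
time: 19.35
ee_pos: [0.5518, 0.3768, 0.023]
eef_rot: [-0.032, 3.141, 0.0]
wrist_force: [0.4, -0.0, 1.0]
gripper_width: 0.0574
```

Emit:
jog_arm(steps=[{"xyz":[-0.06,0,0],"roll":0,"grip":1},{"xyz":[-0.06,0,0],"roll":0,"grip":1},{"xyz":[0,0,0],"roll":0,"grip":1}])

```text
time: 19.6
ee_pos: [0.5548, 0.3769, 0.023]
eef_rot: [-0.032, 3.141, 0.0]
wrist_force: [0.1, -0.4, 2.1]
gripper_width: 0.0576
```

Emit:
jog_arm(steps=[{"xyz":[-0.06,0,0],"roll":0,"grip":1},{"xyz":[-0.06,0,0],"roll":0,"grip":1},{"xyz":[0,0,0],"roll":0,"grip":1}])

```text
time: 19.85
ee_pos: [0.5578, 0.3769, 0.023]
eef_rot: [-0.032, 3.141, 0.0]
wrist_force: [-0.1, 0.6, 1.1]
gripper_width: 0.0576
```

Emit:
jog_arm(steps=[{"xyz":[-0.04,0,0],"roll":0,"grip":1},{"xyz":[0,0,0],"roll":0,"grip":1}])

```text
time: 20.02
ee_pos: [0.5586, 0.377, 0.023]
eef_rot: [-0.032, 3.141, 0.0]
wrist_force: [-0.3, -0.2, 1.6]
gripper_width: 0.0578
```

Emit:
jog_arm(steps=[{"xyz":[-0.04,0,0],"roll":0,"grip":1},{"xyz":[0,0,0],"roll":0,"grip":1}])

```text
time: 20.18
ee_pos: [0.5595, 0.377, 0.023]
eef_rot: [-0.033, 3.141, 0.0]
wrist_force: [0.3, 0.8, 1.8]
gripper_width: 0.0579
```

Emit:
jog_arm(steps=[{"xyz":[-0.03,0,0],"roll":0,"grip":1},{"xyz":[0,0,0],"roll":0,"grip":1}])

```text
time: 20.35
ee_pos: [0.5603, 0.3771, 0.023]
eef_rot: [-0.033, 3.141, 0.0]
wrist_force: [0.1, -0.2, 1.2]
gripper_width: 0.0575
```

Emit:
jog_arm(steps=[{"xyz":[-0.03,0,0],"roll":0,"grip":1},{"xyz":[0,0,0],"roll":0,"grip":1}])

```text
time: 20.52
ee_pos: [0.561, 0.3771, 0.023]
eef_rot: [0.033, -3.141, -0.0]
wrist_force: [0.8, 0.4, 1.0]
gripper_width: 0.0576
```

Emit:
jog_arm(steps=[{"xyz":[-0.03,0,0],"roll":0,"grip":1},{"xyz":[0,0,0],"roll":0,"grip":1}])

```text
time: 20.68
ee_pos: [0.5618, 0.377, 0.023]
eef_rot: [-0.032, 3.141, 0.0]
wrist_force: [-0.2, 0.4, 0.7]
gripper_width: 0.0577
```

Emit:
jog_arm(steps=[{"xyz":[-0.03,0,0],"roll":0,"grip":1},{"xyz":[0,0,0],"roll":0,"grip":1}])

```text
time: 20.85
ee_pos: [0.5625, 0.3771, 0.023]
eef_rot: [-0.033, 3.141, 0.0]
wrist_force: [0.2, -0.1, 0.6]
gripper_width: 0.0575
```

Emit:
jog_arm(steps=[{"xyz":[-0.03,0,0],"roll":0,"grip":1},{"xyz":[0,0,0],"roll":0,"grip":1}])

```text
time: 21.02
ee_pos: [0.5633, 0.3771, 0.023]
eef_rot: [-0.033, 3.141, 0.0]
wrist_force: [0.3, -0.1, -0.9]
gripper_width: 0.0577
```

Emit:
jog_arm(steps=[{"xyz":[-0.03,0,0],"roll":0,"grip":1},{"xyz":[0,0,0],"roll":0,"grip":1}])

```text
time: 21.18
ee_pos: [0.5636, 0.3772, 0.023]
eef_rot: [0.033, -3.141, 0.0]
wrist_force: [-1.9, -0.1, 2.0]
gripper_width: 0.0574
```

Emit:
jog_arm(steps=[{"xyz":[-0.03,0,0],"roll":0,"grip":1},{"xyz":[0,0,0],"roll":0,"grip":1}])

```text
time: 21.35
ee_pos: [0.5637, 0.3773, 0.023]
eef_rot: [0.033, -3.139, 0.0]
wrist_force: [-5.4, -0.6, 4.6]
gripper_width: 0.0576
```

Emit:
jog_arm(steps=[{"xyz":[-0.03,0,0],"roll":0,"grip":1},{"xyz":[0,0,0],"roll":0,"grip":1}])

```text
time: 21.52
ee_pos: [0.5641, 0.3772, 0.0229]
eef_rot: [0.033, -3.139, 0.001]
wrist_force: [-6.7, -1.6, 5.6]
gripper_width: 0.0581
```

Stop contact came at TCP x≈0.5637, leading edge ≈0.650, as predicted (0.649), with a force of 6.7 N or less. I relax the push and release.

Emit:
jog_arm(steps=[{"xyz":[0.03,0,-0.01],"roll":0,"grip":1},{"xyz":[0,0,0],"roll":0,"grip":1}])

```text
time: 21.68
ee_pos: [0.5641, 0.3772, 0.023]
eef_rot: [0.033, -3.14, 0.0]
wrist_force: [-4.2, -0.4, 2.4]
gripper_width: 0.0575
```

Emit:
jog_arm(steps=[{"xyz":[0,0,0],"roll":0,"grip":-0.5},{"xyz":[0,0,0],"roll":0,"grip":-0.7},{"xyz":[0,0,0],"roll":0,"grip":-1},{"xyz":[0,0,0],"roll":0,"grip":-1},{"xyz":[0,0,0],"roll":0,"grip":-1},{"xyz":[0,0,0],"roll":0,"grip":-1}])

```text
time: 22.18
ee_pos: [0.5648, 0.3772, 0.0234]
eef_rot: [-0.033, 3.141, 0.0]
wrist_force: [0.1, 0.0, 0.3]
gripper_width: 0.0853
```

Emit:
jog_arm(steps=[{"xyz":[0,0,-0.3],"roll":0,"grip":-1},{"xyz":[0,0,-0.8],"roll":0,"grip":-1},{"xyz":[0,0,-0.9],"roll":0,"grip":-1},{"xyz":[0,0,-0.9],"roll":0,"grip":-1},{"xyz":[0,0,-0.9],"roll":0,"grip":-1},{"xyz":[0.2,-0.4,-0.9],"roll":0,"grip":1},{"xyz":[0.5,-0.9,0],"roll":0,"grip":1},{"xyz":[0.5,-0.9,0],"roll":0,"grip":1},{"xyz":[0.5,-0.9,0],"roll":0,"grip":1},{"xyz":[0.5,-0.9,0],"roll":0,"grip":1},{"xyz":[0.5,-0.9,0],"roll":0,"grip":1},{"xyz":[0.5,-0.9,0],"roll":0,"grip":1},{"xyz":[0.5,-0.9,0],"roll":0,"grip":1},{"xyz":[0.5,-0.9,0],"roll":0,"grip":1},{"xyz":[0,0,0],"roll":0,"grip":1},{"xyz":[0,0,0],"roll":0,"grip":1}])

```text
time: 23.52
ee_pos: [0.4637, 0.1841, 0.1417]
eef_rot: [-0.03, 3.14, 0.002]
wrist_force: [-0.0, -0.1, 0.4]
gripper_width: -0.0001
```

Run:
```python
from h import *
togo(.44,.3765,.12,.02)
d=optics.get_image("top")
A=ortho(d,.0417,.44,.68,.28,.48,2500);np.save("A4.npy",A)
cv2.imwrite("pics/A4.png",A)
```

```text
t 23.52 pos [0.4637 0.1841 0.1417] tilt 0.001 yaw 0.0189 units [0.802 7.713 0.877] roll -0.01 F [-0.03 -0.13  0.45] w -0.0001
```

View pics/A4.png

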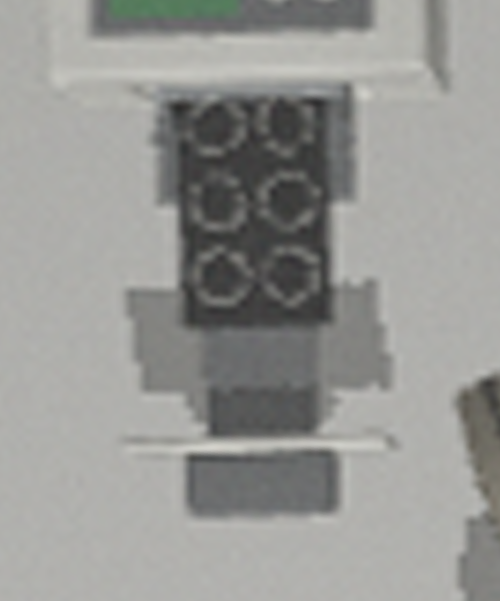

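Slide rear edge at row 325 and tab face at row 515 are 76.0 mm apart, exactly the fully-home value. The slide (cols 182–331) is centred on the floor (158–354). Now the tab.

Emit:
jog_arm(steps=[{"xyz":[0.2,0.4,0],"roll":0,"grip":1},{"xyz":[0.2,0.8,0],"roll":0,"grip":1},{"xyz":[0.2,0.9,0],"roll":0,"grip":1},{"xyz":[0.2,0.9,0],"roll":0,"grip":1},{"xyz":[0.2,0.9,0],"roll":0,"grip":1},{"xyz":[0,0.9,0],"roll":0,"grip":1},{"xyz":[0,0.9,0.2],"roll":0,"grip":1},{"xyz":[0,0.9,0.3],"roll":0,"grip":1},{"xyz":[0,0.6,0.3],"roll":0,"grip":1},{"xyz":[0,0.3,0.2],"roll":0,"grip":1},{"xyz":[0,0,0],"roll":0,"grip":1},{"xyz":[0,0,0],"roll":0,"grip":1},{"xyz":[0,0,0],"roll":0,"grip":1}])

```text
time: 24.65
ee_pos: [0.4351, 0.3712, 0.1161]
eef_rot: [-0.031, 3.141, -0.0]
wrist_force: [-0.7, -0.7, 0.2]
gripper_width: -0.0002
```

```bash
python3 -c "
from h import *
togo(.44,.3748,.038,.02)"
```

```text
t 24.65 pos [0.4351 0.3712 0.1161] tilt 0.000 yaw 0.0198 units [-0.196  0.142  3.125] roll -0.00 F [-0.68 -0.71  0.17] w -0.0002
```

Emit:
jog_arm(steps=[{"xyz":[0,0.14,0.4],"roll":0,"grip":1},{"xyz":[0,0,0.8],"roll":0,"grip":1},{"xyz":[0,0,0.8],"roll":0,"grip":1},{"xyz":[0,0,0.7],"roll":0,"grip":1},{"xyz":[0,0,0.4],"roll":0,"grip":1},{"xyz":[-0.2,0,0],"roll":0,"grip":1},{"xyz":[-0.3,0,0],"roll":0,"grip":1},{"xyz":[-0.2,0,0],"roll":0,"grip":1},{"xyz":[-0.05,0,0],"roll":0,"grip":1},{"xyz":[0,0,0],"roll":0,"grip":1}])

```text
time: 25.48
ee_pos: [0.4547, 0.376, 0.0393]
eef_rot: [-0.031, 3.14, 0.002]
wrist_force: [-1.1, 0.8, -0.3]
gripper_width: 0.0001
```

Emit:
jog_arm(steps=[{"xyz":[-0.05,0,0],"roll":0,"grip":1},{"xyz":[-0.05,0,0],"roll":0,"grip":1},{"xyz":[-0.05,0,0],"roll":0,"grip":1},{"xyz":[-0.05,0,0],"roll":0,"grip":1},{"xyz":[-0.05,0,0],"roll":0,"grip":1},{"xyz":[-0.05,0,0],"roll":0,"grip":1}])

```text
time: 25.98
ee_pos: [0.461, 0.376, 0.0383]
eef_rot: [0.033, -3.141, -0.0]
wrist_force: [-0.8, -0.7, -0.3]
gripper_width: -0.0001
```

Emit:
jog_arm(steps=[{"xyz":[-0.05,0,0],"roll":0,"grip":1},{"xyz":[-0.05,0,0],"roll":0,"grip":1},{"xyz":[-0.05,0,0],"roll":0,"grip":1},{"xyz":[-0.05,0,0],"roll":0,"grip":1}])

```text
time: 26.32
ee_pos: [0.464, 0.3763, 0.038]
eef_rot: [0.034, -3.138, 0.001]
wrist_force: [-7.9, -1.0, 4.2]
gripper_width: 0.0004
```

Emit:
jog_arm(steps=[{"xyz":[-0.05,0,0],"roll":0,"grip":1},{"xyz":[-0.06,0,0],"roll":0,"grip":1},{"xyz":[-0.07,0,0],"roll":0,"grip":1},{"xyz":[-0.08,0,0],"roll":0,"grip":1}])

```text
time: 26.65
ee_pos: [0.4705, 0.3764, 0.038]
eef_rot: [0.034, -3.138, 0.001]
wrist_force: [-8.4, -1.2, 5.8]
gripper_width: -0.0001
```

Emit:
jog_arm(steps=[{"xyz":[-0.09,0,0],"roll":0,"grip":1},{"xyz":[-0.1,0,0],"roll":0,"grip":1},{"xyz":[-0.1,0,0],"roll":0,"grip":1},{"xyz":[-0.1,0,0],"roll":0,"grip":1},{"xyz":[-0.1,0,0],"roll":0,"grip":1},{"xyz":[-0.1,0,0],"roll":0,"grip":1},{"xyz":[-0.1,0,0],"roll":0,"grip":1},{"xyz":[-0.1,0,0],"roll":0,"grip":1},{"xyz":[-0.1,0,0],"roll":0,"grip":1},{"xyz":[-0.1,0,0],"roll":0,"grip":1},{"xyz":[-0.1,0,0],"roll":0,"grip":1},{"xyz":[-0.1,0,0],"roll":0,"grip":1},{"xyz":[-0.1,0,0],"roll":0,"grip":1},{"xyz":[-0.1,0,0],"roll":0,"grip":1},{"xyz":[-0.1,0,0],"roll":0,"grip":1},{"xyz":[-0.1,0,0],"roll":0,"grip":1},{"xyz":[-0.1,0,0],"roll":0,"grip":1},{"xyz":[-0.1,0,0],"roll":0,"grip":1},{"xyz":[-0.1,0,0],"roll":0,"grip":1},{"xyz":[-0.1,0,0],"roll":0,"grip":1}])

```text
time: 28.32
ee_pos: [0.5203, 0.3776, 0.038]
eef_rot: [0.034, -3.138, 0.001]
wrist_force: [-7.6, -1.3, 5.2]
gripper_width: -0.0002
```

Emit:
jog_arm(steps=[{"xyz":[-0.1,0,0],"roll":0,"grip":1},{"xyz":[-0.1,0,0],"roll":0,"grip":1},{"xyz":[-0.1,0,0],"roll":0,"grip":1},{"xyz":[-0.1,0,0],"roll":0,"grip":1},{"xyz":[-0.1,0,0],"roll":0,"grip":1},{"xyz":[-0.1,0,0],"roll":0,"grip":1},{"xyz":[-0.1,0,0],"roll":0,"grip":1},{"xyz":[-0.1,0,0],"roll":0,"grip":1},{"xyz":[-0.1,0,0],"roll":0,"grip":1},{"xyz":[-0.1,0,0],"roll":0,"grip":1},{"xyz":[-0.1,0,0],"roll":0,"grip":1},{"xyz":[-0.1,0,0],"roll":0,"grip":1},{"xyz":[-0.1,0,0],"roll":0,"grip":1},{"xyz":[-0.1,0,0],"roll":0,"grip":1},{"xyz":[-0.1,0,0],"roll":0,"grip":1},{"xyz":[-0.1,0,0],"roll":0,"grip":1},{"xyz":[-0.1,0,0],"roll":0,"grip":1},{"xyz":[-0.1,0,0],"roll":0,"grip":1},{"xyz":[-0.1,0,0],"roll":0,"grip":1},{"xyz":[-0.1,0,0],"roll":0,"grip":1}])

```text
time: 29.98
ee_pos: [0.5703, 0.3789, 0.038]
eef_rot: [0.034, -3.138, 0.0]
wrist_force: [-7.9, -0.1, 5.5]
gripper_width: -0.0001
```

Emit:
jog_arm(steps=[{"xyz":[-0.1,0,0],"roll":0,"grip":1},{"xyz":[-0.1,0,0],"roll":0,"grip":1},{"xyz":[-0.1,0,0],"roll":0,"grip":1},{"xyz":[-0.1,0,0],"roll":0,"grip":1},{"xyz":[-0.1,0,0],"roll":0,"grip":1},{"xyz":[-0.1,0,0],"roll":0,"grip":1},{"xyz":[-0.1,0,0],"roll":0,"grip":1},{"xyz":[-0.1,0,0],"roll":0,"grip":1},{"xyz":[-0.1,0,0],"roll":0,"grip":1},{"xyz":[-0.09,0,0],"roll":0,"grip":1},{"xyz":[-0.07,0,0],"roll":0,"grip":1},{"xyz":[-0.05,0,0],"roll":0,"grip":1}])

```text
time: 30.98
ee_pos: [0.5981, 0.3795, 0.038]
eef_rot: [0.034, -3.138, 0.0]
wrist_force: [-7.7, -1.0, 5.0]
gripper_width: -0.0001
```

Emit:
jog_arm(steps=[{"xyz":[-0.04,0,0],"roll":0,"grip":1},{"xyz":[-0.04,0,0],"roll":0,"grip":1},{"xyz":[-0.04,0,0],"roll":0,"grip":1},{"xyz":[-0.04,0,0],"roll":0,"grip":1}])

```text
time: 31.32
ee_pos: [0.5998, 0.3798, 0.0377]
eef_rot: [0.035, -3.134, 0.002]
wrist_force: [-20.9, -3.5, 12.9]
gripper_width: 0.0001
```

Emit:
jog_arm(steps=[{"xyz":[-0.04,0,0],"roll":0,"grip":1},{"xyz":[-0.04,0,0],"roll":0,"grip":1},{"xyz":[-0.04,0,0],"roll":0,"grip":1}])

```text
time: 31.57
ee_pos: [0.5999, 0.3802, 0.0373]
eef_rot: [0.037, -3.128, 0.003]
wrist_force: [-33.5, -7.6, 18.7]
gripper_width: 0.0
```

Force rises steeply at x≈0.600, so something is against an end. I back off and check that it is the end stop, fully closed.

Emit:
jog_arm(steps=[{"xyz":[0.1,0,0],"roll":0,"grip":1},{"xyz":[0.3,0,0],"roll":0,"grip":1},{"xyz":[0.6,0,0],"roll":0,"grip":1},{"xyz":[0.6,0,0],"roll":0,"grip":1},{"xyz":[0.4,0,-0.3],"roll":0,"grip":1},{"xyz":[0,0,-0.9],"roll":0,"grip":1},{"xyz":[0,0,-0.9],"roll":0,"grip":1},{"xyz":[0,0,-0.9],"roll":0,"grip":1},{"xyz":[0.3,-0.5,-0.9],"roll":0,"grip":1},{"xyz":[0.3,-0.9,0],"roll":0,"grip":1},{"xyz":[0.3,-0.9,0],"roll":0,"grip":1},{"xyz":[0.3,-0.9,0],"roll":0,"grip":1},{"xyz":[0.3,-0.9,0],"roll":0,"grip":1},{"xyz":[0,-0.9,0],"roll":0,"grip":1},{"xyz":[0,-0.9,0],"roll":0,"grip":1},{"xyz":[0,-0.9,0],"roll":0,"grip":1},{"xyz":[0,-0.9,0],"roll":0,"grip":1},{"xyz":[0,-0.4,0],"roll":0,"grip":1},{"xyz":[0,0,0],"roll":0,"grip":1}])

```text
time: 33.15
ee_pos: [0.5243, 0.1722, 0.1365]
eef_rot: [-0.026, 3.14, -0.0]
wrist_force: [0.2, -1.0, 0.7]
gripper_width: 0.0
```

Run:
```python
from h import *
togo(.5,.3748,.038,.02)
d=optics.get_image("top")
A=ortho(d,.0417,.52,.76,.28,.48,2500);np.save("A5.npy",A)
cv2.imwrite("pics/A5.png",A)
I=cv2.cvtColor(A,cv2.COLOR_BGR2GRAY).astype(float)
for n,c in(("mid",262),("l",235),("r",290)):
    pr=cv2.GaussianBlur(I,(0,0),2)[:,c-8:c+8].mean(1); g=np.gradient(pr); k=np.argsort(-abs(g[150:]))[:1]+150; print(n,k,.76-k/2500)
B=cv2.GaussianBlur(cv2.cvtColor(np.load("A4.npy"),cv2.COLOR_BGR2GRAY).astype(float),(0,0),2)
for c in(235,262,290):
    pr=B[:,c-8:c+8].mean(1); g=np.gradient(pr); k=np.argmax(abs(g[470:]))+470; print("before",k,.68-k/2500)
```

```text
t 33.15 pos [0.5243 0.1722 0.1365] tilt 0.001 yaw 0.0168 units [0.84  8.121 3.939] roll -0.03 F [ 0.22 -1.02  0.74] w 0.0000
mid [303] [0.6388]
l [303] [0.6388]
r [303] [0.6388]
before 517 0.47320000000000007
before 517 0.47320000000000007
before 514 0.47440000000000004
```

View pics/A5.png

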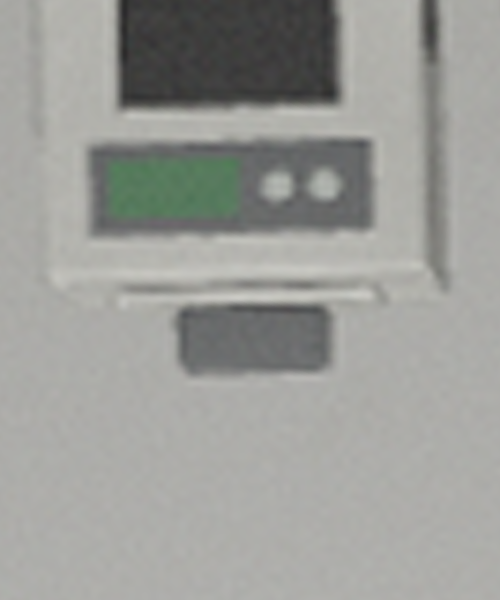

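The picture shows the tray shut: the panel is at the reader's front (row about 295) and the tab face at row 375, x≈0.610. The tab travelled about 136.5 mm. At the end the tool tilt grew in proportion to force, with the same lever arm as while sliding (0.0004 rad/N). So the 33 N went into the tab against the hard stop, not into the gripper body. The arm is clear, so I hand in.

```bash
python3 -c "
from workcell import order
print(order.close_job())"
```

```text
the job is handed in; nothing more can be done
None
```

The ring slide is in the reader with the tray pushed shut against a hard stop, and the job is handed in. No verdict was reported. Two end conditions were not measured directly: the final joint value, and the slide's position after the tray closed.

**What I did**
- I pressed the black six-ring slide at about 5 N (8 N at the end of the drag) and slid it to an overhang of about 34 mm.
- I pinched it by its long sides and carried it over the bottles to the tray.
- I laid it down and slid it in until it met the stop at 7 N or less, then released it and pushed the tab.

**What the checks showed**
- **Slide home:** before closing, the slide's rear edge was 76.0 mm from the tab face, exactly the fully-home value, and it was centred on the floor.
- **Tray closed:** the tray stopped rigidly at 33 N with the panel at the reader's front. I measured about 136.5 mm of travel, so being within 3 mm of closed requires that it started about 11 to 12 mm in. The reader geometry agrees with that.
- **Not seen:** the reader hides the slide once the tray is in, so I could not check it there. I did not re-measure the plain slide or the things standing by at the end. The arm only passed above the small bottles, and the plain slide and both small bottles looked undisturbed in the picture after the drag.

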